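Clear the light path and hold the amber reference cell in it

TASK

First take the red beam-block plate out of the photometer's light path, hang it by its eye on the peg of the stand and let go. Then lift the amber glass cell out of the rack by its frosted faces only, fingers never on its clear windows, and hold it upright in the middle of the light path, centred on the beam, clear windows square to the light. Finish while still holding it there, steady and touching nothing else, the plate hanging on the peg and the other things left where they are.

Things in the scene. Friction and masses are not known exactly. Their poses are not given: they have to be found in the camera images.
- photometer: Fixed light checker on a 300 x 75 x 15 mm base plate; its x is the light's direction. Beige lamp house (-x side) and grey detector (+x side), both 62 mm wide, 110 mm high, span 46 to 145 mm from the middle, with 36 mm black tubes facing an 89 mm open gap. In mid-gap a black slot frame (63 mm long in y, top 27 mm above the table) holds the plate's foot. Origin: centre of underside.
- beam_mid (a point): Middle of the light path: in the centre of the gap, on the light axis, 85 mm above the table; axes as the photometer's.
- block_plate: Loose red beam-block plate, 6 mm thick (own x), 48 wide (y), 115 tall (z), about 80 g, a 24 mm round eye through it near the top. Starts upright across the light path (x along the light), foot 12 mm deep in a slot with 1.5 mm play, top 130 mm above the table. Origin: centre of lower edge. Grip it from above across the 48 mm by the top 30 mm of its side edges; pull straight up.
- plate_eye (a point): Centre of the eye of the red plate, 85 mm above the plate's lower edge and 30 mm below its upper edge; the eye's axis is the plate's x.
- peg_stand: Peg stand, fixed: round dark foot of 90 mm diameter, square black post 12 mm wide and 175 mm high, and one brass peg of 8 mm diameter that points along the stand's own -x, rising 7.5 degrees towards its free tip. Origin: centre of the foot's underside.
- peg_root (a point): Point on the peg's centre line where it leaves the post, 150 mm above the table.
- peg_tip (a point): Free end of the peg, on its centre line, 78 mm out from the root, 160.5 mm above the table.
- rack: Blue rack block, fixed, 172 mm long (own x), 56 mm wide (own y), 22 mm high, with three pockets 12 mm deep in a row along its x at -55, 0 and 55 mm; each holds one glass cell (amber, green, clear, in any order) with 1.5 mm play all round. Origin: centre of its underside.
- amber_cell: Loose amber glass cell (solid cuvette), 26 mm long in the light direction (own x), 20 wide (y), 50 tall (z), about 65 g. Clear windows face +x and -x; the paler frosted faces face +y and -y, 20 mm apart. Origin: centre of underside. Starts upright in a rack pocket, x along the rack's x (within 0.02 rad), 38 mm of it above the rack.
- cell_centre (a point): Centre of the amber cell, 25 mm above its underside.
- frosted1: Frosted face of the amber cell on its -y side (24.5 x 50 mm); origin as the cell's.
- frosted2: Frosted face on its +y side; origin as the cell's.
- window1: Clear window of the amber cell on its -x side (15.5 x 50 mm); not to be touched by the fingers; origin as the cell's.
- window2: Clear window on its +x side; likewise.
- green_cell: Green glass cell in the rack, same sizes as the amber one; bystander, to be left where it is. Origin: centre of its underside.
- clear_cell: Colourless glass cell in the rack, same sizes as the amber one; bystander, to be left where it is. Origin: centre of its underside.
- spray_can: Upright air-duster can, 52 mm diameter, 170 mm tall; bystander, to be left where it is. Origin: centre of its underside.
- objective: Steel microscope objective standing upright, 32 mm diameter, 50 mm tall; bystander, to be left where it is. Origin: centre of its underside.
- slide_box: Green slide box, 90 x 170 x 32 mm; bystander, to be left where it is. Origin: centre of its underside.
- dish: Shallow glass dish, 90 mm diameter, 18 mm tall; bystander, to be left where it is. Origin: centre of its underside.
- screwdriver: Screwdriver lying flat, 160 mm long; bystander, to be left where it is. Origin: near its middle.
- eyepiece: Black eyepiece standing upright, 36 mm diameter, 50 mm tall; bystander, to be left where it is. Origin: centre of its underside.
Things that resemble listed ones, but are neither listed nor needed, are in the scene too. What is shaped like the peg_stand but pink is not meant. Of the things that look like the amber_cell, the smaller one is meant.

How it is judged:
By the outcome, as a careful person would: the job done as asked, in the order asked, and still so for the second after the job is handed in, while the arm keeps its last pose, push and grip.
It also fails if it takes over 67 s, if anything falls off the work surface, if the arm or the gripper's body presses on something with over 40 N, if the wrist force passes 120 N, or if a joint passes its speed limit or range.

ROBOT

A 6-joint arm with a two-finger parallel gripper is mounted at the origin on the work surface. World frame = base frame: x ahead of the robot, y to its left, z up, the work surface at z = 0. Lengths are in m, angles in rad, forces in N, time in s.
With the tool pointing down it reaches from about 0.35 to 0.975 m from the base axis. Payload 4.9 kg.
Tool frame: the origin (TCP) lies on the centre line of the jaws, within the pads' length; the fingertips stand manip.tcp_to_tips ahead of it and the grasp point (between the pads) lies 11 mm behind it (manip.tcp_to_tips is the distance from the TCP to the fingertips, in m); x points along the fingers, y is the direction in which the jaws open and shut, and the axes are right-handed (so a half turn about x gives the same grasp; the last joint's range is limited). The gripper opens to 85 mm and grips with 20 to 120 N. Pads are 22 mm wide; open, the fingers measure 114 mm over their backs; the gripper's body (76 mm by 85 mm) begins 54 mm behind the grasp point. The pads swing forward as they close: fully open they stand 13 mm farther back than shut.
Start: joints at [1.22, 0.053, 1.613, -0, 1.476, -0.119], TCP at [0.144, 0.608, 0.239] pointing down, gripper open.
Joint ranges: [-3.01, 3.01], [-1.01, 2.22], [0.06, 2.58], [-1.02, 4.17], [0.09, 2.62], [-3.14, 3.14]. Speed limits (rad/s): [2.57, 2.57, 3.14, 3.14, 3.14, 3.14].

INTERFACE

Orientations are given as a unit quaternion [w, x, y, z].
In Python, from plant import status, imaging, workorder, manip gives the robot as it stands.
- The arm moves only by the tool carry_out, never from a script. Its argument "moves" is one flat list of numbers, 5 for each row, row after row: the opening, from 0 (shut) to 1 (fully open), then the shift along the tool's x, y, z in cm, then the turn about the tool's x in rad. In form: [claw, tx, ty, tz, twist, claw, tx, ty, tz, twist, ...]. A call has 1 to 12 rows; each row is the pose to reach, as a shift and turn from the pose commanded when the call began, along the tool's axes at that moment; what a row does not reach only later rows make up. A row lasts 1/12 s, in which the tool goes at most 41.7 mm and 7.16 degrees, less where a joint would pass 70% of its speed; a pose out of reach is approached as far as the arm can. A call with a gripper value outside its range is refused whole. The fingers move at their own pace and stop on an object; the grip force is fixed at half the most. Time passes only in rows, so rows that repeat a pose let the fingers close. It gives the time, the measured TCP pose, the force and the opening at its end, in the units of the state.
- status.state(): the state, without advancing time (a new reading comes with each control period).
- imaging.grab_frame(name): name is "scene" or "side" or "wrist"; returns the picture (420x560x3 uint8, red, green, blue); there is no depth.
- imaging.camera_info(name): a dict with "K" (3x3 intrinsics, pixels), "R" (3x3) and "t" (3): a world point X has camera coordinates R X + t. Camera axes: x right, y down, z forward; pixel columns grow to the right and rows downward; lengths in m; the calibration is good to about 2 mm. A picture is of the moment at which its call begins: read the wrist's pose just before it. camera_info takes no time and is no camera call; for the wrist camera it gives the pose at the moment of the call.
- workorder.job_done(): hands the job in, once; it reports no verdict.
The state is a dict: "time": time; "joint_pos": joint angles; "joint_vel": joint speeds; "joint_efforts": joint torques, N m; "tool_pos": TCP position; "tool_rot": TCP orientation; "contact_force": force on the tool from outside, world axes, zero at the start; "ft_torque": the same for the moment, N m; "gripper_width": opening from 0.0 (shut) to 1.0 (fully open).
Only numpy, scipy, OpenCV 4.12 (cv2) and the standard library are available. Lean on these libraries where they do the work, as an engineer would, in place of code of your own. Each camera call takes 0.05 s, during which the arm holds its last target.

## Working session

There is one attempt and no reset: what is moved stays moved. The work goes in short steps, Python scripts to look and compute and a tool call to move; the robot and the scene stay as the last step left them, time stands still between calls to the robot, and variables do not carry over. Pictures are saved under pics/ and viewed, and the job is handed in when it is done.

Besides the shell and the picture viewer there is one more tool, called after "Request:" as name(argument=value, ...), one argument or row to a line, values as JSON. carry_out: Moves the arm, as the interface text tells. Its arguments: {"type":"object","properties":{"moves":{"type":"array","items":{"type":"number"}}},"required":["moves"]}

```bash
ls; mkdir -p pics; python3 - <<'E'
from plant import status, imaging, workorder, manip
import cv2
print(status.state()); print(manip.tcp_to_tips, dir(manip))
for n in ["scene","side","wrist"]:
    f=imaging.grab_frame(n); cv2.imwrite(f"pics/{n}0.png",f[:,:,::-1]); 
    import numpy as np
    np.save(f"pics/{n}0.npy",f)
    c=imaging.camera_info(n); print(n,c, -c["R"].T@c["t"])
E
```

```text
pics
{'time': 0.0, 'joint_pos': array([ 1.22001432e+00,  5.33560847e-02,  1.61429770e+00, -6.98578554e-06,
        1.47600732e+00, -1.19041340e-01]), 'joint_vel': array([ 0.00027161,  0.00140671,  0.0004908 ,  0.0004992 , -0.00025393,
        0.00169792]), 'joint_efforts': array([ 8.61807393e-06, -3.93671465e+01, -3.70179570e+01, -1.92869829e-04,
        6.83135717e-03,  1.27155383e-05]), 'tool_pos': array([0.14336033, 0.60770891, 0.23806128]), 'tool_rot': array([ 0.70219713,  0.08103741,  0.70253278, -0.082461  ]), 'contact_force': array([-0.03676988, -0.13418474, -0.54362464]), 'ft_torque': array([ 0.00731628, -0.02832856,  0.01439728]), 'gripper_width': 1.0018008576487807}
0.008 ['IKError', '__class__', '__delattr__', '__dict__', '__dir__', '__doc__', '__eq__', '__format__', '__ge__', '__getattribute__', '__getstate__', '__gt__', '__hash__', '__init__', '__init_subclass__', '__le__', '__lt__', '__module__', '__ne__', '__new__', '__reduce__', '__reduce_ex__', '__repr__', '__setattr__', '__sizeof__', '__str__', '__subclasshook__', '__weakref__', 'tcp_to_tips']
scene {'K': array([[49
[... 500 characters left out ...]
       [  0.        ,   0.        ,   1.        ]]), 'R': array([[ 0.72071783, -0.69320903, -0.00520073],
       [-0.52243378, -0.53820385, -0.6613619 ],
       [ 0.45566299,  0.47937235, -0.75004893]]), 't': array([-0.37037651,  0.38477254,  1.0401563 ])} [-0.00600561 -0.54828445  1.03271578]
wrist {'K': array([[296.20610362,   0.        , 280.62215859],
       [  0.        , 296.20610362, 209.36308479],
       [  0.        ,   0.        ,   1.        ]]), 'R': array([[ 0.22900497,  0.97342429, -0.00136979],
       [ 0.93695265, -0.22004274,  0.27147914],
       [ 0.26396297, -0.0634535 , -0.96244335]]), 't': array([-0.62411296, -0.03539622,  0.37809336])} [0.07628691 0.62372938 0.37264787]
```

View pics/scene0.png

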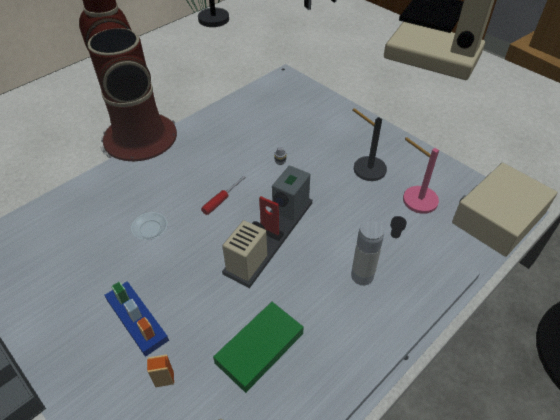

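View pics/side0.png

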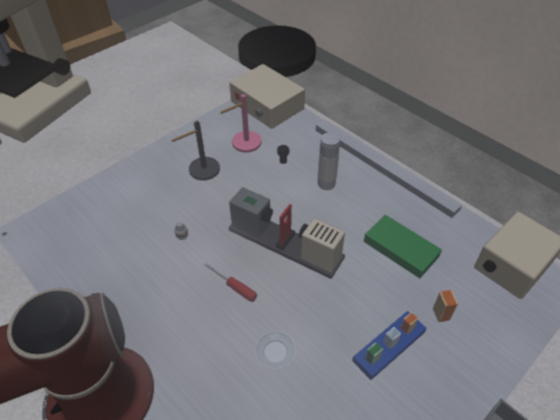

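View pics/wrist0.png

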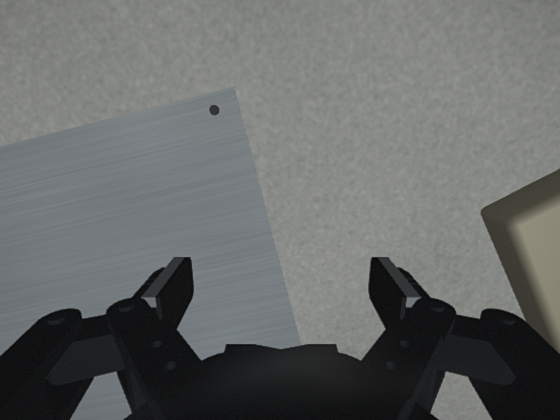

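```bash
cat > h.py <<'E'
import numpy as np, cv2
from plant import status, imaging, workorder, manip
def crop(img,x0,y0,x1,y1,s,name):
    c=cv2.resize(img[y0:y1,x0:x1],None,fx=s,fy=s,interpolation=cv2.INTER_CUBIC)[:,:,::-1].copy()
    cv2.imwrite(name,c)
def ray(c,u,v):
    d=c["R"].T@np.linalg.inv(c["K"])@np.array([u,v,1.]); return -c["R"].T@c["t"],d
def onz(c,u,v,z):
    o,d=ray(c,u,v); return o+d*(z-o[2])/d[2]
def proj(c,X):
    p=c["K"]@(c["R"]@np.asarray(X,float)+c["t"]); return p[:2]/p[2]
def tri(cs,uvs):
    A=np.zeros((3,3));b=np.zeros(3)
    for c,(u,v) in zip(cs,uvs):
        o,d=ray(c,u,v);d/=np.linalg.norm(d);P=np.eye(3)-np.outer(d,d);A+=P;b+=P@o
    X=np.linalg.solve(A,b); return X,[np.round(proj(c,X)-np.array(uv),1) for c,uv in zip(cs,uvs)]
E
python3 - <<'E'
from h import *
s=np.load("pics/scene0.npy");d=np.load("pics/side0.npy")
crop(s,210,150,330,290,5,"pics/a1.png") 
crop(s,340,90,450,220,5,"pics/a2.png")
crop(s,95,270,185,390,5,"pics/a3.png")
crop(d,215,175,355,280,5,"pics/b1.png")
crop(d,160,80,270,190,5,"pics/b2.png")
crop(d,345,285,465,380,6,"pics/b3.png")
E
```

```text
(no output)
```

View pics/a1.png

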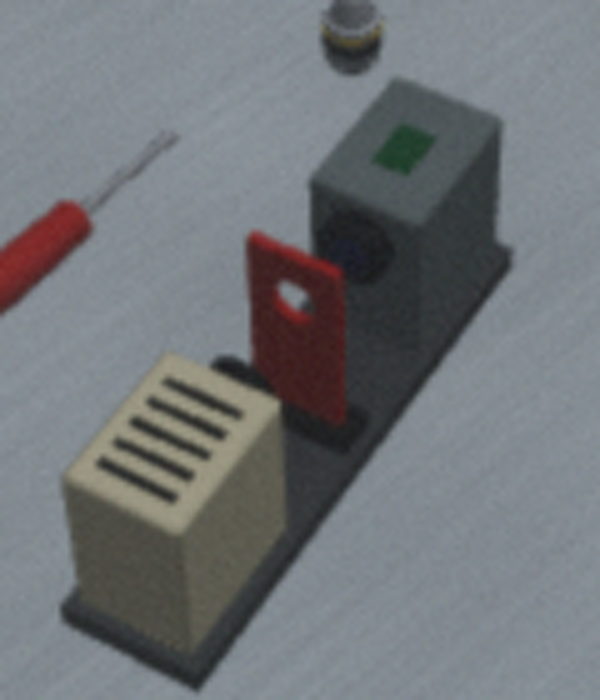

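View pics/a2.png

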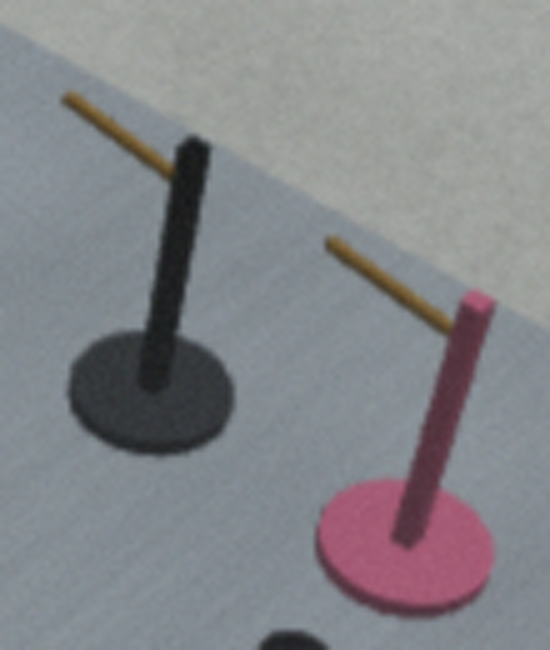

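View pics/a3.png

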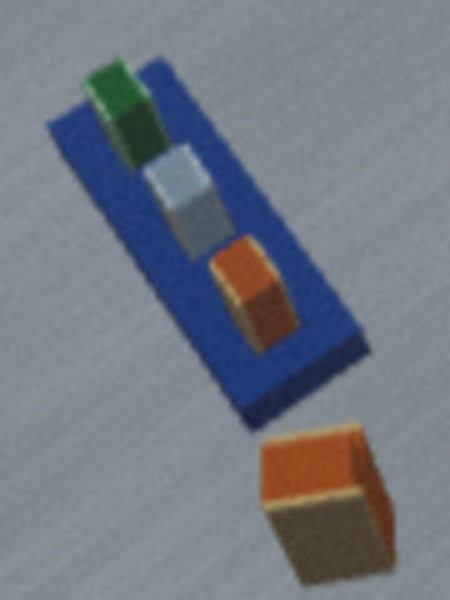

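View pics/b1.png

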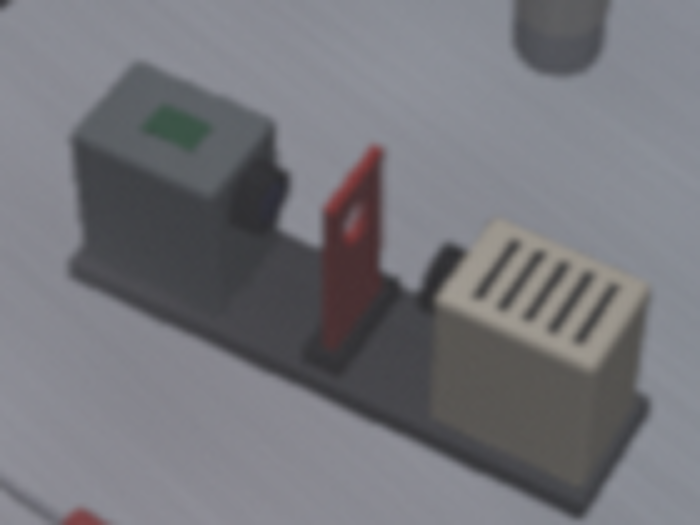

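View pics/b2.png

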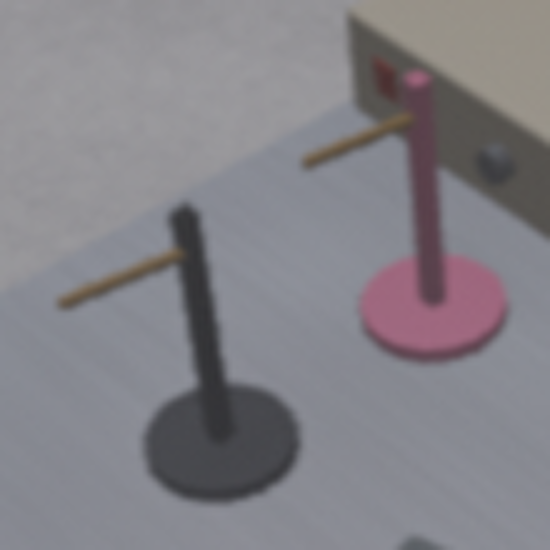

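View pics/b3.png

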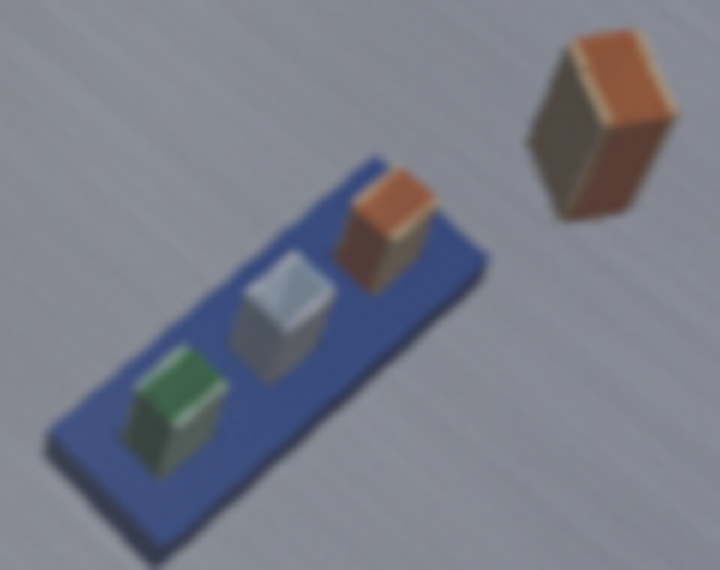

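```bash
python3 - <<'E'
from h import *
cs=imaging.camera_info("scene");cd=imaging.camera_info("side")
def o(x0,y0,s,p): return (x0+(p[0]+.5)/s-.5, y0+(p[1]+.5)/s-.5)
A=lambda *p:o(210,150,5,p); B=lambda *p:o(215,175,5,p)
pairs=dict(Lgap_lo=((168,352),(440,298)),Lgap_hi=((283,400),(497,220)),Lend_lo=((67,480),(592,368)),Lend_hi=((183,530),(647,290)),
 Dend_lo=((395,78),(73,135)),Dend_hi=((500,123),(138,63)),Dgap_lo=((312,180),(213,193)),Dgap_hi=((423,222),(272,125)))
P={}
for k,(a,b) in pairs.items():
    X,e=tri([cs,cd],[A(*a),B(*b)]); P[k]=X; print(k,X.round(4),e, "scene onz",onz(cs,*A(*a),.11).round(4),"side",onz(cd,*B(*b),.11).round(4))
M=np.array(list(P.values())); c=M.mean(0)
d=np.mean([P['Dend_lo']-P['Lend_lo'],P['Dend_hi']-P['Lend_hi'],P['Dgap_lo']-P['Lgap_lo'],P['Dgap_hi']-P['Lgap_hi']],0)
print("phot centre",c,"yaw",np.arctan2(d[1],d[0]),"len",np.linalg.norm(d))
# plate top
for n,a,b in [("plate lo",(250,233),(327,212)),("plate hi",(343,270),(380,150))]:
    X,e=tri([cs,cd],[A(*a),B(*b)]);print(n,X.round(4),e)
# peg
S2=lambda *p:o(340,90,5,p);D2=lambda *p:o(160,80,5,p)
for n,a,b in [("tip",(68,98),(64,303)),("root",(172,176),(180,253)),("posttop",(193,142),(184,210)),("foot",(152,390),(222,442))]:
    X,e=tri([cs,cd],[S2(*a),D2(*b)]);print(n,X.round(4),e)
# rack
S3=lambda *p:o(95,270,5,p);D3=lambda *p:o(345,285,6,p)
R={}
for n,a,b,z in [("rk A",(160,58),(48,435),.022),("rk B",(50,126),(155,560-5),.022),("rk C",(368,337),(378,157),.022),("rk D",(247,415),(487,262),.022),
  ("amb1",(212,262),(435,205),.06),("amb2",(250,238),(402,168),.06),("amb3",(282,275),(352,203),.06),("amb4",(245,303),(392,240),.06)]:
    X,e=tri([cs,cd],[S3(*a),D3(*b)]);print(n,X.round(4),e,onz(cs,*S3(*a),z).round(4),onz(cd,*D3(*b),z).round(4))
E
```

```text
Lgap_lo [ 0.5322 -0.0512  0.1098] [array([-0.,  0.]), array([-0., -0.])] scene onz [ 0.5323 -0.0513  0.11  ] side [ 0.5321 -0.0514  0.11  ]
Lgap_hi [ 0.5872 -0.034   0.1076] [array([-0.4,  0.6]), array([-0.4, -0.5])] scene onz [ 0.5882 -0.0335  0.11  ] side [ 0.5853 -0.0371  0.11  ]
Lend_lo [ 0.5542 -0.1273  0.1072] [array([ 0.2, -0.3]), array([0.2, 0.3])] scene onz [ 0.5563 -0.1293  0.11  ] side [ 0.5527 -0.1277  0.11  ]
Lend_hi [ 0.6081 -0.111   0.1052] [array([-0.5,  0.6]), array([-0.5, -0.5])] scene onz [ 0.6105 -0.1114  0.11  ] side [ 0.6045 -0.115   0.11  ]
Dend_lo [0.476  0.1463 0.109 ] [array([-0.,  0.]), array([-0., -0.])] scene onz [0.4767 0.1456 0.11  ] side [0.4754 0.1455 0.11  ]
Dend_hi [0.5323 0.1626 0.1066] [array([ 0.1, -0.1]), array([0.1, 0.1])] scene onz [0.5347 0.1596 0.11  ] side [0.5304 0.1603 0.11  ]
Dgap_lo [0.4992 0.0687 0.1103] [array([ 0.2, -0.2]), array([0.2, 0.2])] scene onz [0.4992 0.0681 0.11  ] side [0.4996 0.0697 0.11  ]
Dgap_hi [0.5531 0.0872 0.1058] [array([-0.4,  0.6]), array([-0.4, -0.5])] scene onz [0.5553 0.0863 0.11  ] side [0.55   0.0824 0.11  
[... 813 characters left out ...]
.1]), array([-0.1, -0.1])] [ 0.6014 -0.3217  0.022 ] [ 0.5965 -0.3225  0.022 ]
rk D [ 0.5929 -0.3756  0.0169] [array([-0.,  0.]), array([-0., -0.])] [ 0.5957 -0.3762  0.022 ] [ 0.5899 -0.3765  0.022 ]
amb1 [ 0.5627 -0.3584  0.0771] [array([-0.7,  0.7]), array([-0.7, -0.6])] [ 0.5518 -0.3541  0.06  ] [ 0.5727 -0.3568  0.06  ]
amb2 [ 0.5653 -0.342   0.0788] [array([-0.7,  0.6]), array([-0.6, -0.6])] [ 0.5533 -0.3371  0.06  ] [ 0.5764 -0.3397  0.06  ]
amb3 [ 0.5638 -0.3326  0.0396] [array([ 0.5, -0.4]), array([0.4, 0.4])] [ 0.5761 -0.3372  0.06  ] [ 0.5521 -0.3358  0.06  ]
amb4 [ 0.563  -0.3508  0.038 ] [array([ 0.2, -0.2]), array([0.2, 0.2])] [ 0.5762 -0.3547  0.06  ] [ 0.5505 -0.3546  0.06  ]
```

```bash
cat >> h.py <<'E'
from scipy.spatial.transform import Rotation as Ro
def toolR(s=None):
    s=s or status.state(); w,x,y,z=s["tool_rot"]; return Ro.from_quat([x,y,z,w]).as_matrix()
def plan(target,psi=None,s=None):
    s=s or status.state(); R=toolR(s); d=R.T@(np.asarray(target)-s["tool_pos"])*100
    y0=np.arctan2(R[1,1],R[0,1]); 
    print("pos",s["tool_pos"].round(4),"psi",y0.round(4),"q",s["joint_pos"].round(3),"F",s["contact_force"].round(1),"w",round(s["gripper_width"],3),"t",round(s["time"],2))
    tw=None
    if psi is not None:
        # twist about tool x (down) by a changes world yaw by -a
        tw=(-(psi-y0)+np.pi/2)%np.pi-np.pi/2
    print(" shift cm",d.round(2),"twist(mod pi)",tw)
E
python3 - <<'E'
from h import *
print(toolR().round(4))
plan([.542,.0175,.27],.273)
# peg line refine via image colour
s=np.load("pics/scene0.npy");d=np.load("pics/side0.npy")
for n,im,x0,y0,x1,y1 in [("scene",s,340,100,380,135),("side",d,165,120,200,150)]:
    h=cv2.cvtColor(im,cv2.COLOR_RGB2HSV)[y0:y1,x0:x1]
    m=((h[...,0]>8)&(h[...,0]<28)&(h[...,1]>80)).astype(np.uint8)
    nb,l,st,_=cv2.connectedComponentsWithStats(m);k=1+np.argmax(st[1:,4])
    ys,xs=np.where(l==k);p=np.c_[xs+x0,ys+y0].astype(np.float32)
    vx,vy,cx,cy=cv2.fitLine(p,cv2.DIST_L2,0,.01,.01).ravel();t=(p-[cx,cy])@[vx,vy]
    print(n,len(p),(cx+vx*t.min(),cy+vy*t.min()),(cx+vx*t.max(),cy+vy*t.max()))
# other things on table
cs=imaging.camera_info("scene")
for n,u,v,z in [("big amber base",160,385,0),("can",363,283,0),("objective",281,163,0),("dish",149,228,0),("eyep",397,236,0),("pinkfoot",421,198,0),("pink tip",406,138,.16)]:
    print(n,onz(cs,u,v,z).round(3))
E
```

```text
[[-5.000e-04  2.297e-01  9.733e-01]
 [-1.500e-03  9.733e-01 -2.297e-01]
 [-1.000e+00 -1.500e-03 -2.000e-04]]
pos [0.1434 0.6079 0.2383] psi 1.339 q [ 1.22   0.053  1.614  0.     1.476 -0.119] F [-0.6  0.1  1.1] w 1.0 t 0.15
 shift cm [ -3.1  -48.31  52.35] twist(mod pi) 1.0659969676441965
scene 63 (np.float32(353.14984), np.float32(108.79918)) (np.float32(373.82867), np.float32(124.2296))
side 1 (np.float32(194.0), np.float32(131.0)) (np.float32(194.0), np.float32(131.0))
big amber base [ 0.662 -0.389  0.   ]
can [0.787 0.076 0.   ]
objective [0.373 0.22  0.   ]
dish [ 0.313 -0.179  0.   ]
eyep [0.758 0.241 0.   ]
pinkfoot [0.724 0.388 0.   ]
pink tip [0.646 0.381 0.16 ]
```

Request:
carry_out(
  moves=[1,-3,-28,30,0.6,1,-3,-28,30,0.6,1,-3,-28,30,0.6,1,-3,-28,30,0.6,1,-3,-28,30,0.6,1,-3,-28,30,0.6,1,-3,-28,30,0.6,1,-3,-28,30,0.6,1,-3,-28,30,0.6,1,-3,-28,30,0.6,1,-3,-28,30,0.6,1,-3,-28,30,0.6],
)

```text
time: 1.15
tool_pos: [0.372, 0.2656, 0.2693]
tool_rot: [0.646, 0.287, 0.646, -0.287]
contact_force: [-0.4, 0.4, -1.2]
gripper_width: 1.0
```

```bash
python3 - <<'E'
from h import *
plan([.542,.0175,.27],.273)
E
```

```text
pos [0.372  0.2656 0.2693] psi 0.7348 q [ 0.457 -0.383  1.949  0.     1.576 -0.278] F [-0.4  0.4 -1.2] w 1.0 t 1.15
 shift cm [-0.08 -4.02 29.8 ] twist(mod pi) 0.4618209264472952
```

Request:
carry_out(
  moves=[1,0,-4,29.8,0.46,1,0,-4,29.8,0.46,1,0,-4,29.8,0.46,1,0,-4,29.8,0.46,1,0,-4,29.8,0.46,1,0,-4,29.8,0.46,1,0,-4,29.8,0.46,1,0,-4,29.8,0.46,1,0,-4,29.8,0.46,1,0,-4,29.8,0.46,1,0,-4,29.8,0.46,1,0,-4,29.8,0.46],
)

```text
time: 2.15
tool_pos: [0.5417, 0.0216, 0.2693]
tool_rot: [0.565, 0.425, 0.565, -0.425]
contact_force: [-0.2, -0.7, 0.2]
gripper_width: 1.004
```

```bash
python3 - <<'E'
from h import *
plan([.542,.0175,.112],.273)
c=imaging.camera_info("wrist");f=imaging.grab_frame("wrist");np.save("pics/w1.npy",f);np.savez("pics/w1c.npz",**c)
cv2.imwrite("pics/w1.png",f[:,:,::-1])
for p in [(.519,.0109,.13),(.565,.0237,.13),(.542,.0175,.13)]: print(proj(c,p))
E
```

```text
pos [0.5417 0.0216 0.2693] psi 0.2818 q [-0.098 -0.162  1.77   0.     1.534 -0.379] F [-0.2 -0.7  0.2] w 1.004 t 2.15
 shift cm [15.73 -0.08  0.41] twist(mod pi) 0.008760122100737178
[254.86079195 204.92903646]
[304.80571929 205.46805752]
[279.89713995 205.00442329]
```

View pics/w1.png

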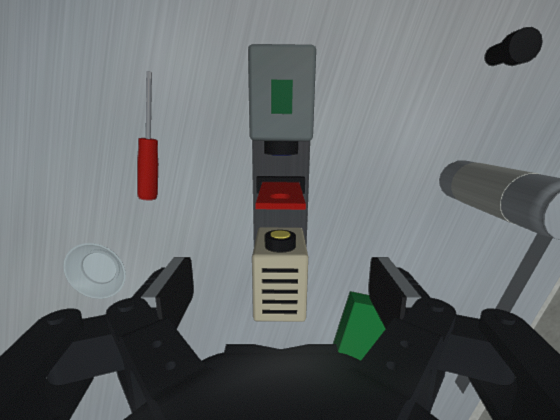

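Request:
carry_out(
  moves=[1,3,0.05,0.35,0.01,1,6,0.05,0.35,0.01,1,9,0.05,0.35,0.01,1,11.5,0.05,0.35,0.01,1,13.5,0.05,0.35,0.01,1,14.8,0.05,0.35,0.01,1,15.5,0.05,0.35,0.01,1,15.7,0.05,0.35,0.01,1,15.7,0.05,0.35,0.01],
)

```text
time: 2.95
tool_pos: [0.5441, 0.0167, 0.1129]
tool_rot: [0.563, 0.428, 0.562, -0.428]
contact_force: [0.3, 0.4, 0.2]
gripper_width: 1.001
```

```bash
python3 - <<'E'
from h import *
plan([.542,.0175,.112],.273)
f=imaging.grab_frame("wrist")
cv2.imwrite("pics/w2.png",f[:,:,::-1])
E
```

```text
pos [0.5441 0.0167 0.1129] psi 0.2695 q [-0.106 -0.026  1.912  0.     1.255 -0.376] F [0.3 0.4 0.2] w 1.001 t 2.95
 shift cm [ 0.09 -0.18 -0.13] twist(mod pi) -0.003458626772808948
```

View pics/w2.png

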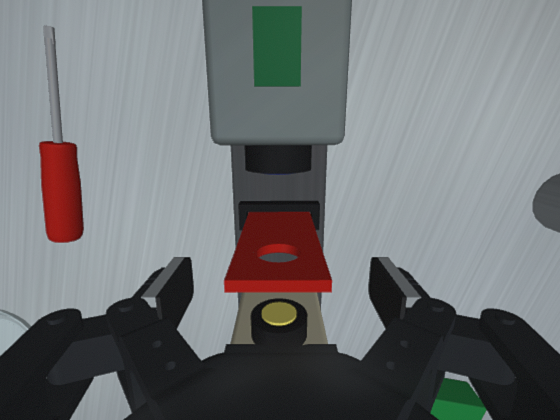

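Request:
carry_out(
  moves=[1,0.1,-0.15,-0.1,0,0.8,0.1,-0.15,-0.1,0,0.65,0.1,-0.15,-0.1,0,0.4,0.1,-0.15,-0.1,0,0.4,0.1,-0.15,-0.1,0,0.4,0.1,-0.15,-0.1,0,0.4,0.1,-0.15,-0.1,0,0.4,0.1,-0.15,-0.1,0],
)

```text
time: 3.67
tool_pos: [0.5429, 0.0169, 0.1123]
tool_rot: [0.563, 0.429, 0.562, -0.428]
contact_force: [0.8, -0.2, 5.0]
gripper_width: 0.544
```

```bash
python3 - <<'E'
from h import *
plan([.542,.0175,.112],.273)
f=imaging.grab_frame("wrist")
cv2.imwrite("pics/w3.png",f[:,:,::-1])
E
```

```text
pos [0.5429 0.0169 0.1123] psi 0.269 q [-0.106 -0.029  1.916 -0.     1.253 -0.375] F [ 0.8 -0.2  5. ] w 0.544 t 3.67
 shift cm [ 0.03 -0.07 -0.09] twist(mod pi) -0.004027792354937887
```

View pics/w3.png

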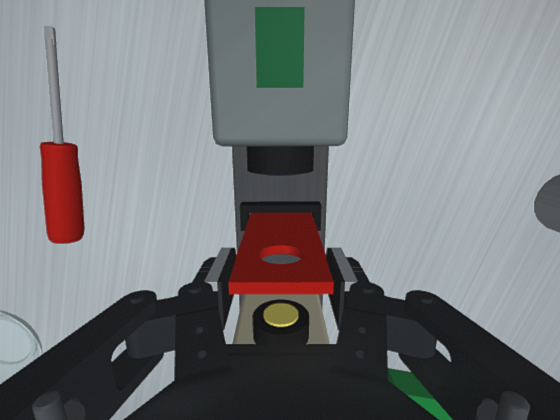

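Request:
carry_out(
  moves=[0.3,-0.5,0,0,0,0.3,-1.5,0,0,0,0.3,-3,0,0,0,0.3,-5,0,0,0,0.3,-7,0,0,0,0.3,-9,0,0,0,0.3,-11,0,0,0,0.3,-12.5,0,0,0,0.3,-13.3,0,0,0,0.3,-13.5,0,0,0],
)

```text
time: 4.55
tool_pos: [0.5426, 0.0169, 0.2483]
tool_rot: [0.563, 0.429, 0.562, -0.428]
contact_force: [0.2, -0.0, -1.2]
gripper_width: 0.543
```

```bash
python3 - <<'E'
from h import *
plan([.43,.376,.245],1.55)
f=imaging.grab_frame("scene");np.save("pics/s4.npy",f)
crop(f,200,80,400,280,3,"pics/s4.png")
cs=imaging.camera_info("scene");cd=imaging.camera_info("side")
def o(x0,y0,s,p): return (x0+(p[0]+.5)/s-.5, y0+(p[1]+.5)/s-.5)
# peg line in both via height planes
d=np.load("pics/side0.npy")
im=cv2.cvtColor(d,cv2.COLOR_RGB2HSV)[120:150,165:200]
m=((im[...,0]>8)&(im[...,0]<30)&(im[...,1]>45)).astype(np.uint8)
ys,xs=np.where(m>0);p=np.c_[xs+165,ys+120].astype(np.float32)
vx,vy,cx,cy=cv2.fitLine(p,cv2.DIST_HUBER,0,.01,.01).ravel();t=(p-[cx,cy])@[vx,vy]
a=(cx+vx*t.min(),cy+vy*t.min());b=(cx+vx*t.max(),cy+vy*t.max());print(len(p),a,b)
ends=[a,b] if a[0]<b[0] else [b,a]
for u1,u2 in zip([(353.15,108.8),(373.8,124.2)],ends): print(tri([cs,cd],[u1,u2]))
E
```

```text
pos [0.5426 0.0169 0.2483] psi 0.2691 q [-0.106 -0.151  1.795 -0.     1.496 -0.375] F [ 0.2 -0.  -1.2] w 0.543 t 4.55
 shift cm [  0.29  -1.31 -37.61] twist(mod pi) -1.2809159107467283
48 (np.float32(171.99767), np.float32(139.99438)) (np.float32(196.01704), np.float32(130.04112))
(array([0.4808283 , 0.37655214, 0.16130161]), [array([ 0., -0.]), array([0., 0.])])
(array([0.55406546, 0.3714015 , 0.15524966]), [array([-0.,  0.]), array([-0., -0.])])
```

View pics/s4.png

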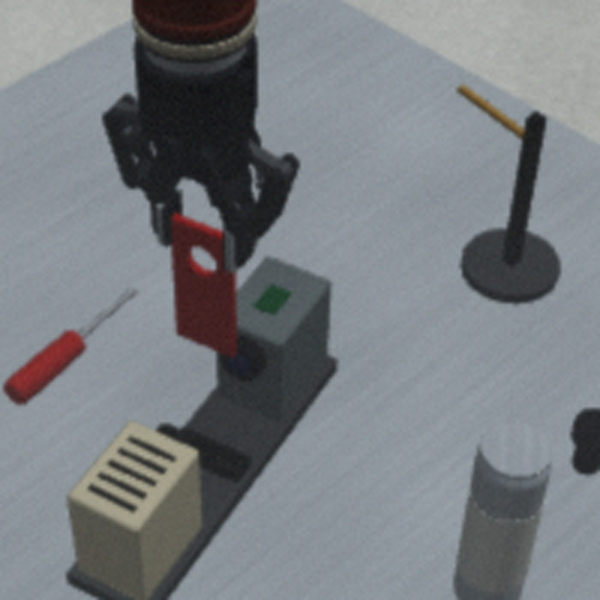

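Request:
carry_out(
  moves=[0.3,0,0,-2,0,0.3,0,0.2,-5,-0.12,0.3,0,0.2,-9,-0.24,0.3,0,0.2,-13,-0.36,0.3,0,0.2,-17,-0.48,0.3,0,0.2,-21,-0.6,0.3,0,0.2,-25,-0.72,0.3,0,0.2,-28.5,-0.84,0.3,0,0.2,-32,-0.96,0.3,0,0.2,-34.5,-1.06,0.3,0,0.2,-36.5,-1.16,0.3,0,0.2,-37.4,-1.25],
)

```text
time: 5.6
tool_pos: [0.4427, 0.3799, 0.244]
tool_rot: [0.706, 0.015, 0.708, -0.016]
contact_force: [0.2, 0.0, 0.2]
gripper_width: 0.54
```

```bash
python3 - <<'E'
from h import *
plan([.445,.378,.172],1.52)
f=imaging.grab_frame("wrist")
c=imaging.camera_info("wrist")
cv2.imwrite("pics/w5.png",f[:,:,::-1])
print(proj(c,(.481,.3762,.161)),proj(c,(.555,.372,.155)))
E
```

```text
pos [0.4427 0.3799 0.244 ] psi 1.5265 q [ 5.810e-01 -4.600e-02  1.704e+00  1.000e-03  1.487e+00 -9.450e-01] F [0.2 0.  0.2] w 0.54 t 5.6
 shift cm [ 7.2  -0.17  0.27] twist(mod pi) 0.006530013162926673
[277.67217965 265.0903943 ] [276.63527996 337.97677001]
```

View pics/w5.png

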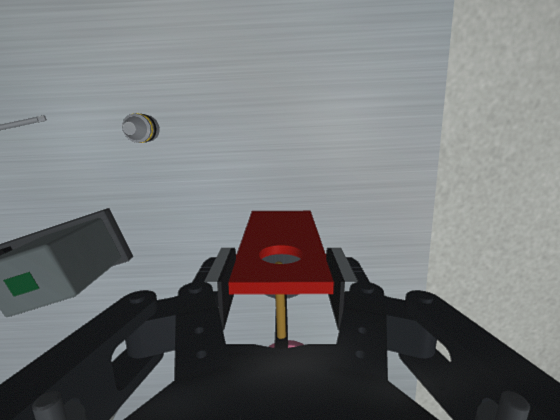

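Request:
carry_out(
  moves=[0.3,1.5,-0.05,0,0.007,0.3,3,-0.05,0,0.007,0.3,4.5,-0.05,0,0.007,0.3,6,-0.05,0,0.007,0.3,7,-0.05,0,0.007,0.3,7.2,-0.05,0,0.007,0.3,7.2,-0.05,0,0.007],
)

```text
time: 6.23
tool_pos: [0.444, 0.3767, 0.1726]
tool_rot: [0.706, 0.021, 0.708, -0.022]
contact_force: [0.2, 1.3, -0.2]
gripper_width: 0.544
```

```bash
python3 - <<'E'
from h import *
plan([.520,.379,.174],1.52)
for n,b,s in [("scene",(300,60,420,180),5),("side",(120,80,240,190),5),("wrist",(180,180,380,360),4)]:
    f=imaging.grab_frame(n);np.save(f"pics/{n}6.npy",f); crop(f,*b,s,f"pics/{n}6.png")
E
```

```text
pos [0.444  0.3767 0.1726] psi 1.5108 q [ 0.576  0.004  1.776 -0.     1.365 -0.935] F [ 0.2  1.3 -0.2] w 0.544 t 6.23
 shift cm [-0.16  0.69  7.58] twist(mod pi) -0.009173415628993764
```

View pics/scene6.png

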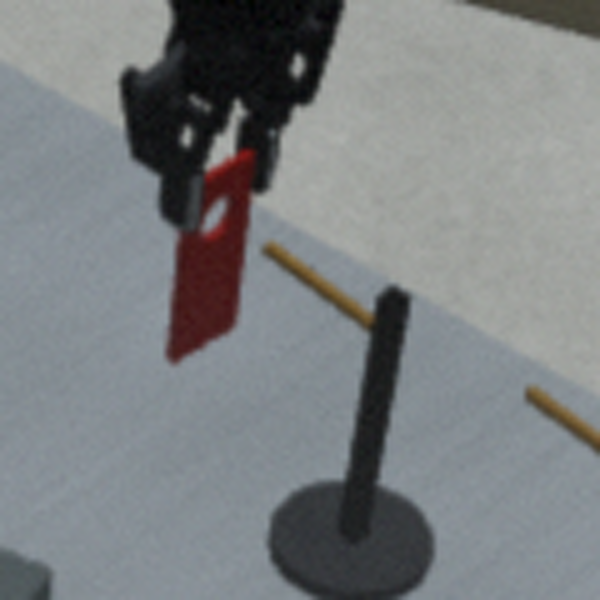

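View pics/side6.png

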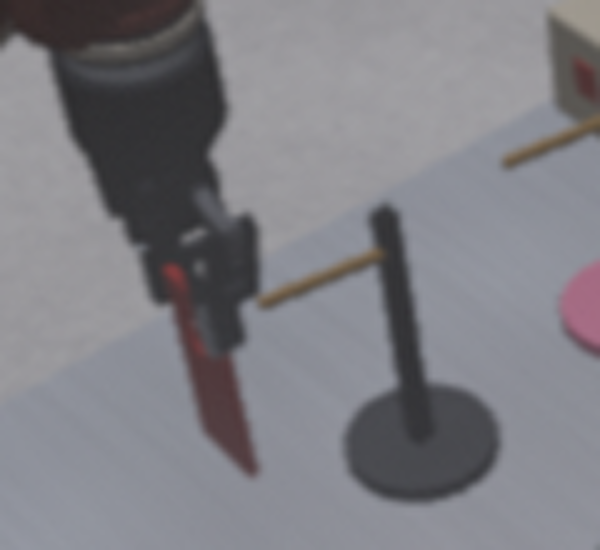

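View pics/wrist6.png

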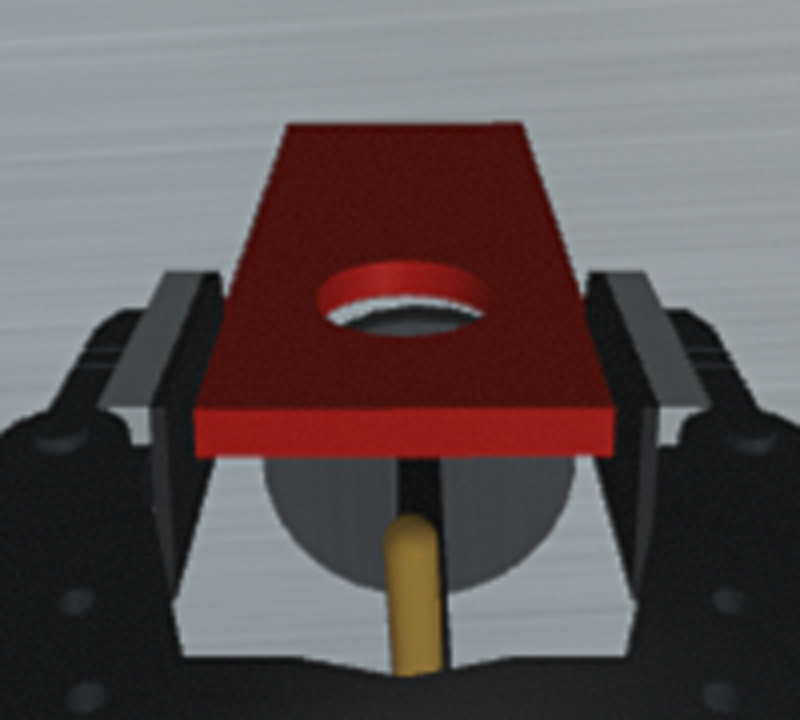

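Request:
carry_out(
  moves=[0.3,0,0.1,1,0,0.3,0,0.1,2,0,0.3,0,0.1,3,0,0.3,0.1,0.1,4,0,0.3,0.2,0.1,5,0,0.3,0.3,0.1,6,0,0.3,0.4,0.1,6.8,0,0.3,0.4,0.1,7.2,0,0.3,0.4,0.1,7.2,0,0.3,0.4,0.1,7.2,0],
)

```text
time: 7.22
tool_pos: [0.5166, 0.3743, 0.1701]
tool_rot: [0.707, 0.021, 0.707, -0.021]
contact_force: [-0.8, -0.9, -1.5]
gripper_width: 0.54
```

```bash
python3 - <<'E'
from h import *
plan([.520,.379,.174],1.52)
for n,b,s in [("scene",(310,60,430,180),5),("side",(120,60,240,170),5)]:
    f=imaging.grab_frame(n);np.save(f"pics/{n}7.npy",f); crop(f,*b,s,f"pics/{n}7.png")
E
```

```text
pos [0.5166 0.3743 0.1701] psi 1.5118 q [ 0.51   0.133  1.645  0.     1.364 -1.001] F [-0.8 -0.9 -1.5] w 0.54 t 7.22
 shift cm [-0.39  0.49  0.31] twist(mod pi) -0.008220043115842346
```

View pics/scene7.png

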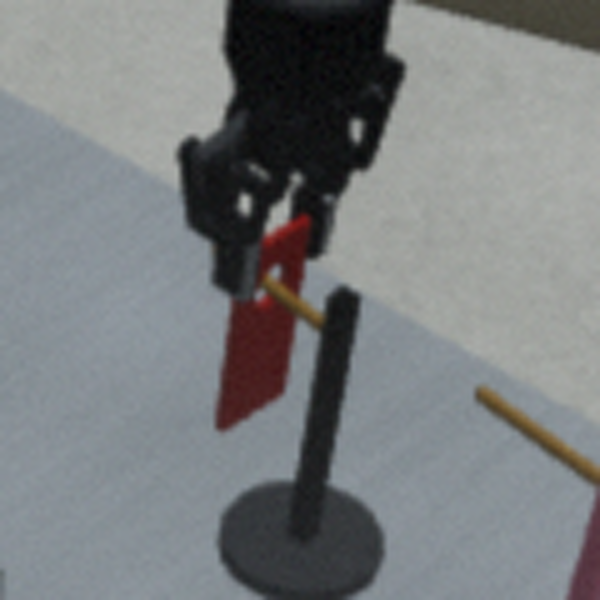

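View pics/side7.png

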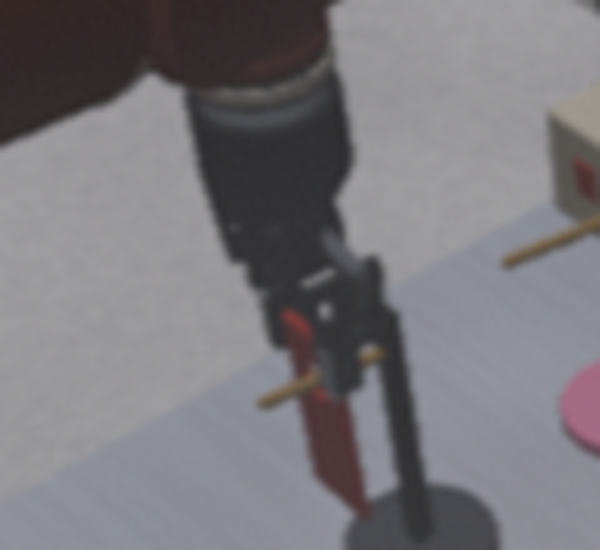

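Request:
carry_out(
  moves=[0.3,0.2,0,0,0,0.3,0.4,0,0,0,0.3,0.6,0,0,0,0.3,0.7,0,0,0,0.3,0.8,0,0,0,0.3,0.8,0,0,0],
)

```text
time: 7.82
tool_pos: [0.5163, 0.3742, 0.1619]
tool_rot: [0.707, 0.021, 0.707, -0.021]
contact_force: [0.1, 0.4, 0.0]
gripper_width: 0.545
```

Request:
carry_out(
  moves=[0.3,0.1,0,0,0,0.3,0.15,0,0,0,0.3,0.2,0,0,0,0.3,0.2,0,0,0],
)

```text
time: 8.15
tool_pos: [0.5165, 0.3743, 0.1602]
tool_rot: [0.707, 0.021, 0.707, -0.021]
contact_force: [0.2, -0.3, -1.0]
gripper_width: 0.538
```

```bash
python3 - <<'E'
from h import *
plan([.520,.379,.174],1.52)
for n,b,s in [("scene",(310,60,430,180),5)]:
    f=imaging.grab_frame(n);np.save(f"pics/{n}8.npy",f); crop(f,*b,s,f"pics/{n}8.png")
E
```

```text
pos [0.5165 0.3743 0.1602] psi 1.512 q [ 0.51   0.141  1.653 -0.     1.348 -1.001] F [ 0.2 -0.3 -1. ] w 0.538 t 8.15
 shift cm [-1.38  0.49  0.32] twist(mod pi) -0.008039620016142113
```

View pics/scene8.png

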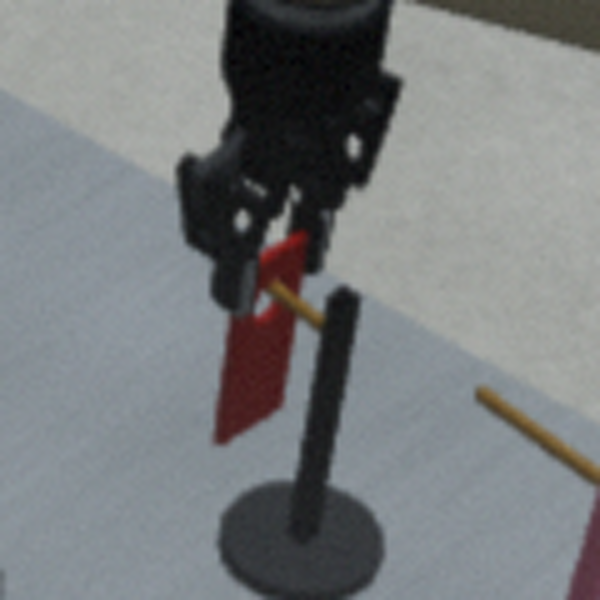

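Almost touching; 2 mm more, feeling for force.

Request:
carry_out(
  moves=[0.3,0.1,0,0,0,0.3,0.15,0,0,0,0.3,0.2,0,0,0,0.3,0.2,0,0,0],
)

```text
time: 8.53
tool_pos: [0.5167, 0.3745, 0.1596]
tool_rot: [0.707, 0.021, 0.707, -0.021]
contact_force: [-2.5, -1.2, 4.6]
gripper_width: 0.543
```

Request:
carry_out(
  moves=[0.6,0,0,0,0,0.65,0,0,0,0,0.7,0,0,0,0,0.8,0,0,0,0,0.9,0,0,0,0,1,0,0,0,0,1,0,0,0,0],
)

```text
time: 9.12
tool_pos: [0.5165, 0.3743, 0.1582]
tool_rot: [0.707, 0.021, 0.707, -0.021]
contact_force: [0.6, 1.3, -0.0]
gripper_width: 1.002
```

```bash
python3 - <<'E'
from h import *
plan([.520,.379,.174],1.52)
for n,b,s in [("scene",(310,60,430,180),5),("wrist",(0,0,560,420),1)]:
    f=imaging.grab_frame(n);np.save(f"pics/{n}9.npy",f); crop(f,*b,s,f"pics/{n}9.png")
E
```

```text
pos [0.5165 0.3743 0.1582] psi 1.512 q [ 0.51   0.143  1.654 -0.     1.344 -1.002] F [ 0.6  1.3 -0. ] w 1.002 t 9.12
 shift cm [-1.58  0.49  0.32] twist(mod pi) -0.00800730708339148
```

View pics/scene9.png

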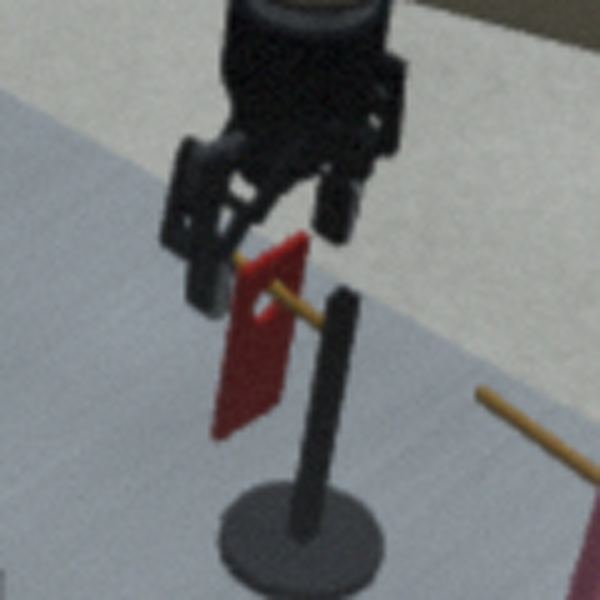

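View pics/wrist9.png

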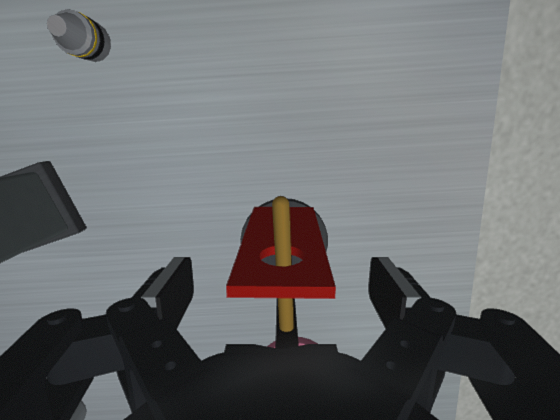

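Request:
carry_out(
  moves=[1,-1,0,0,0,1,-3,0,0,0,1,-6,0,0,0,1,-9,0,0,0,1,-12,0,0,0,1,-12.5,-2,0,0,1,-12.5,-5,0.5,0,1,-12.5,-9,1,0,1,-12.5,-13,1.5,0,1,-12.5,-17,2,0,1,-12.5,-21,2.5,0,1,-12.5,-25,3,0],
)

```text
time: 10.22
tool_pos: [0.5316, 0.1213, 0.2845]
tool_rot: [0.707, 0.021, 0.706, -0.021]
contact_force: [0.2, -0.5, 0.7]
gripper_width: 1.0
```

```bash
python3 - <<'E'
from h import *
plan([.564,-.3465,.22],1.494)
f=imaging.grab_frame("scene");np.save(f"pics/s10.npy",f); crop(f,310,60,430,180,5,f"pics/s10.png")
E
```

```text
pos [0.5316 0.1213 0.2845] psi 1.5125 q [ 0.088 -0.162  1.745 -0.     1.558 -1.425] F [ 0.2 -0.5  0.7] w 1.0 t 10.22
 shift cm [  6.45 -46.51   5.94] twist(mod pi) 0.01851729585210493
```

View pics/s10.png

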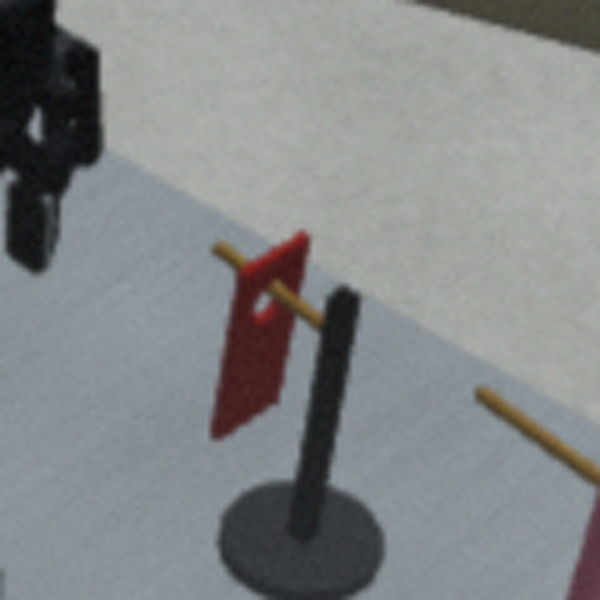

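Plate hangs on the peg freely. On to the rack.

Request:
carry_out(
  moves=[1,0,-4,0.5,0,1,0,-8,1,0,1,0,-12,1.5,0,1,0,-16,2,0,1,0,-20,2.5,0,1,0,-24,3,0.02,1,1,-28,3.5,0.02,1,2,-32,4,0.02,1,3,-36,4.5,0.02,1,4,-40,5,0.02,1,5,-43.5,5.5,0.02,1,6,-45.5,5.9,0.02],
)

```text
time: 11.27
tool_pos: [0.5637, -0.3385, 0.2236]
tool_rot: [0.707, 0.028, 0.706, -0.029]
contact_force: [-0.1, -0.4, 0.1]
gripper_width: 0.997
```

Request:
carry_out(
  moves=[1,0.4,-1,0,0,1,0.4,-1,0,0,1,0.4,-1,0,0,1,0.4,-1,0,0],
)

```text
time: 11.6
tool_pos: [0.5637, -0.3434, 0.2205]
tool_rot: [0.707, 0.027, 0.706, -0.027]
contact_force: [0.6, 1.2, 1.2]
gripper_width: 0.999
```

```bash
python3 - <<'E'
from h import *
plan([.564,-.3465,.22],1.494)
c=imaging.camera_info("wrist");f=imaging.grab_frame("wrist");np.save("pics/w11.npy",f);np.savez("pics/w11c.npz",**c)
cv2.imwrite("pics/w11.png",f[:,:,::-1])
for p in [(.564,-.3465,.06),(.564,-.3465,.022)]: print(proj(c,p))
E
```

```text
pos [ 0.5637 -0.3434  0.2205] psi 1.4933 q [-6.600e-01  1.450e-01  1.546e+00  1.000e-03  1.450e+00 -2.153e+00] F [0.6 1.2 1.2] w 0.999 t 11.6
 shift cm [ 0.05 -0.31  0.05] twist(mod pi) -0.0007193450436695503
[277.67356798 196.28976706]
[277.98834139 188.64345173]
```

View pics/w11.png

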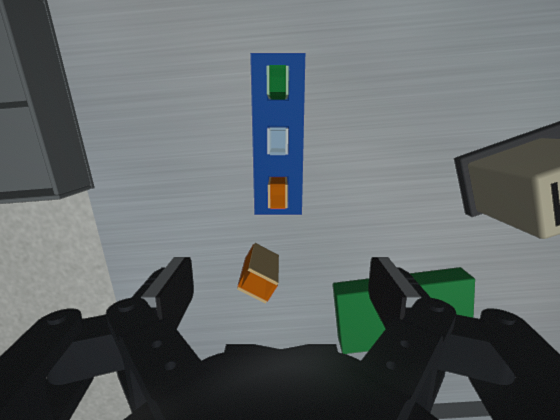

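```bash
python3 - <<'E'
from h import *
f=np.load("pics/w11.npy"); crop(f,240,150,320,230,8,"pics/w11z.png")
c=dict(np.load("pics/w11c.npz"))
# rack edges
h=cv2.cvtColor(f,cv2.COLOR_RGB2HSV)
m=((h[...,0]>105)&(h[...,0]<130)&(h[...,1]>130)).astype(np.uint8)
m=cv2.morphologyEx(m,cv2.MORPH_CLOSE,np.ones((35,35),np.uint8))
n,l,st,_=cv2.connectedComponentsWithStats(m);k=1+np.argmax(st[1:,4])
cn=max(cv2.findContours((l==k).astype(np.uint8),0,2)[0],key=cv2.contourArea)
q=cv2.approxPolyDP(cn,8,True).reshape(-1,2);print(q)
for p in q: print(onz(c,*p,.022).round(4))
E
```

```text
[[251  53]
 [255 213]
 [301 213]
 [304  53]]
[ 0.4219 -0.3627  0.022 ]
[ 0.5909 -0.3757  0.022 ]
[ 0.5951 -0.3219  0.022 ]
[ 0.4261 -0.3091  0.022 ]
```

View pics/w11z.png

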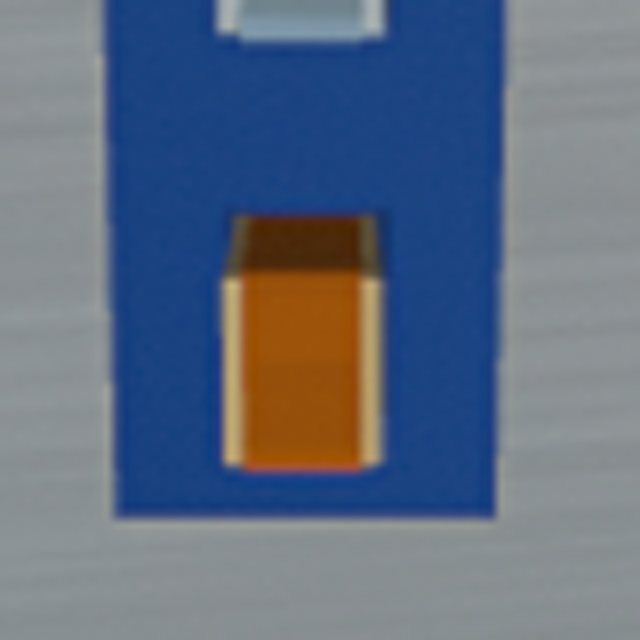

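```bash
python3 - <<'E'
from h import *
c=dict(np.load("pics/w11c.npz"))
o=lambda a,b:((240+(a+.5)/8-.5),(150+(b+.5)/8-.5))
C=[onz(c,*o(a,b),.06) for a,b in [(222,272),(384,272),(384,467),(222,467)]]
print(np.round(C,4),np.mean(C,0).round(4), np.linalg.norm(C[1]-C[0]),np.linalg.norm(C[2]-C[1]))
plan([*np.mean(C,0)[:2],.043],1.4942)
E
```

```text
[[ 0.5501 -0.3559  0.06  ]
 [ 0.5516 -0.3355  0.06  ]
 [ 0.5771 -0.3373  0.06  ]
 [ 0.5755 -0.3582  0.06  ]] [ 0.5636 -0.3467  0.06  ] 0.02044021532716815 0.025540110687034507
pos [ 0.5638 -0.3433  0.2207] psi 1.4936 q [-0.66   0.144  1.546  0.     1.45  -2.153] F [-0.2  0.1  0.1] w 1.0 t 11.65
 shift cm [17.77 -0.33 -0.02] twist(mod pi) -0.0005536090401545568
```

Request:
carry_out(
  moves=[1,3,-0.3,0,0,1,6,-0.3,0,0,1,9,-0.3,0,0,1,12,-0.3,0,0,1,14,-0.3,0,0,1,15,-0.3,0,0,1,15.4,-0.3,0,0,1,15.4,-0.3,0,0],
)

```text
time: 12.32
tool_pos: [0.5633, -0.3469, 0.0656]
tool_rot: [0.707, 0.028, 0.707, -0.027]
contact_force: [0.0, -0.1, -0.5]
gripper_width: 1.001
```

```bash
python3 - <<'E'
from h import *
plan([.5636,-.3467,.043],1.4942)
f=imaging.grab_frame("wrist");np.save("pics/w12.npy",f);crop(f,130,120,430,345,2.6,"pics/w12.png")
c=imaging.camera_info("wrist");print(proj(c,[.5636,-.3467,.06]))
E
```

```text
pos [ 0.5633 -0.3469  0.0656] psi 1.493 q [-0.664  0.293  1.647  0.     1.202 -2.158] F [ 0.  -0.1 -0.5] w 1.001 t 12.32
 shift cm [2.26 0.03 0.03] twist(mod pi) -0.001186654403430465
[282.53335902 262.51015964]
```

View pics/w12.png

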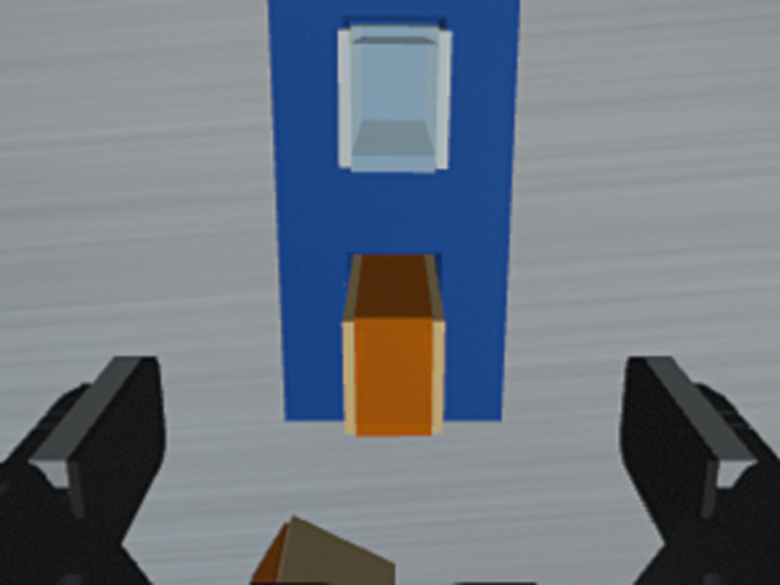

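Request:
carry_out(
  moves=[1,1,0.05,0.1,0,0.7,1.8,0.05,0.1,0,0.4,2.2,0.05,0.1,0,0.4,2.2,0.05,0.1,0,0.36,2.2,0.05,0.1,0,0.36,2.2,0.05,0.1,0,0.36,2.2,0.05,0.1,0],
)

```text
time: 12.95
tool_pos: [0.5642, -0.3475, 0.0438]
tool_rot: [0.707, 0.028, 0.706, -0.028]
contact_force: [0.5, -1.0, 0.1]
gripper_width: 0.361
```

```bash
python3 - <<'E'
from h import *
plan([.5636,-.3467,.043],1.4942)
f=imaging.grab_frame("wrist");np.save("pics/w13.npy",f);crop(f,200,200,360,320,5,"pics/w13.png")
E
```

```text
pos [ 0.5642 -0.3475  0.0438] psi 1.4919 q [-0.664  0.322  1.652  0.     1.167 -2.156] F [ 0.5 -1.   0.1] w 0.361 t 12.95
 shift cm [ 0.08  0.07 -0.07] twist(mod pi) -0.002334169247026896
```

View pics/w13.png

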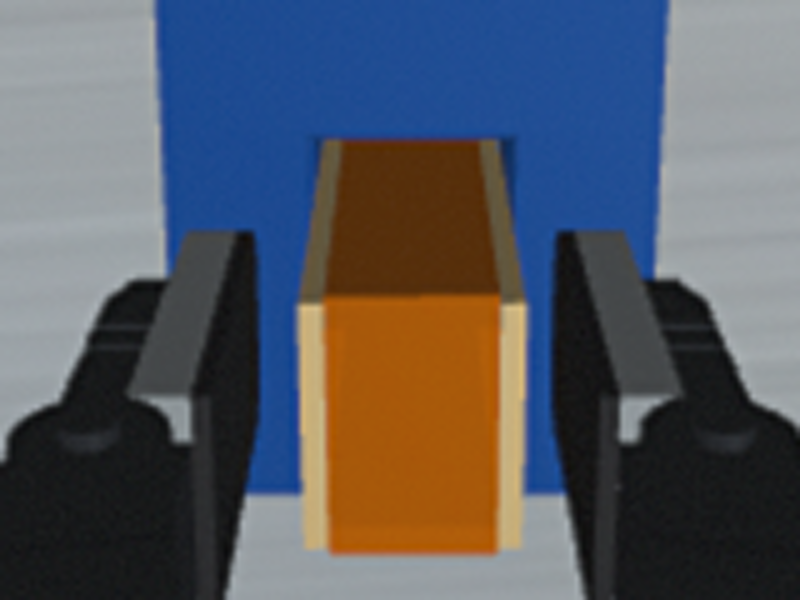

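```bash
python3 - <<'E'
from h import *
c=imaging.camera_info("wrist");s=status.state();R=toolR(s)
def pt(uvL,uvR,w):
    f=lambda p:(200+(p[0]+.5)/5-.5,200+(p[1]+.5)/5-.5)
    a=np.array(f(uvL));b=np.array(f(uvR))
    depth=c["K"][0,0]*w/(b[0]-a[0]); m=(a+b)/2
    X=c["R"].T@(np.linalg.inv(c["K"])@[m[0],m[1],1]*depth-c["t"])
    return (R.T@(X-s["tool_pos"])*1000).round(1), X.round(4)
print("tip -z edge",pt((252,232),(556,232),.0307))
print("pad top -z edge",pt((192,395),(618,395),.0307))
print("cell top front",pt((298,302),(526,302),.020))
print("cell top back",pt((304,549),(522,549),.020))
f=lambda p:(200+(p[0]+.5)/5-.5,200+(p[1]+.5)/5-.5)
for v in (302,549): print((R.T@(onz(c,*f((412,v)),.060)-s["tool_pos"])*1000).round(1))
E
```

```text
tip -z edge (array([  4.6,  -0.2, -10.6]), array([ 0.5536, -0.3468,  0.0392]))
pad top -z edge (array([-38.4,  -0.1, -16. ]), array([ 0.5482, -0.3463,  0.0821]))
cell top front (array([-15.3,   0.5, -12.4]), array([ 0.5519, -0.346 ,  0.0591]))
cell top back (array([-16. ,   0.7,  12.1]), array([ 0.5763, -0.3478,  0.0598]))
[-16.2   0.5 -12.8]
[-16.2   0.6  11.9]
```

Request:
carry_out(
  moves=[0.36,0,0.05,0,0,0.3,0,0.05,0,0,0.25,0,0.05,0,0,0.1,0,0.05,0,0,0.05,0,0.05,0,0,0.05,0,0.05,0,0],
)

```text
time: 13.5
tool_pos: [0.5642, -0.3469, 0.0437]
tool_rot: [0.707, 0.028, 0.706, -0.028]
contact_force: [-0.2, -0.3, 2.3]
gripper_width: 0.22
```

```bash
python3 - <<'E'
from h import *
plan([.5636,-.3467,.043],1.4942)
f=imaging.grab_frame("wrist");np.save("pics/w14.npy",f);crop(f,200,200,360,320,5,"pics/w14.png")
E
```

```text
pos [ 0.5642 -0.3469  0.0437] psi 1.492 q [-0.664  0.321  1.653  0.     1.167 -2.155] F [-0.2 -0.3  2.3] w 0.22 t 13.5
 shift cm [ 0.07  0.01 -0.07] twist(mod pi) -0.0022386108493306356
```

View pics/w14.png

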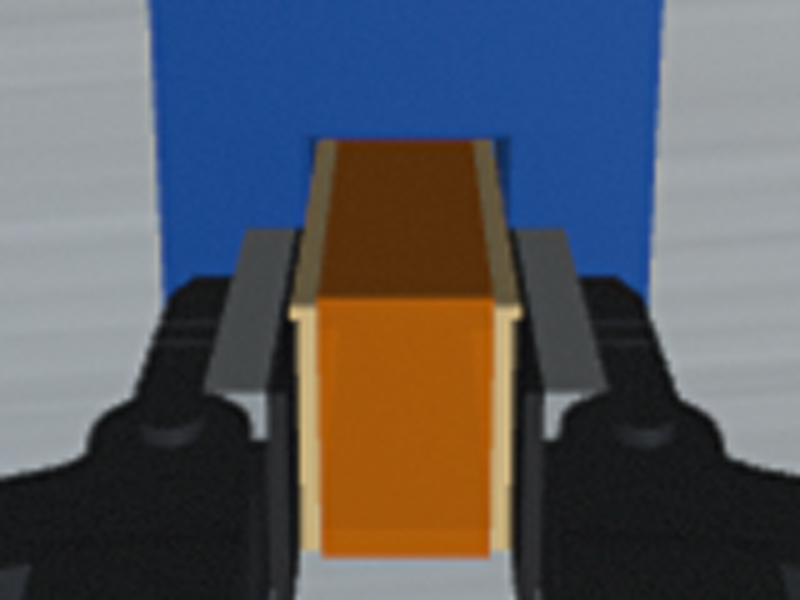

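Request:
carry_out(
  moves=[0.05,-0.5,0,0,0,0.05,-1.2,0,0,0,0.05,-2.2,0,0,0,0.05,-4,0,0,0,0.05,-6.5,0,0,0,0.05,-9,0,0,0,0.05,-12,0,0,0,0.05,-14,0,0,0,0.05,-15.5,0,0,0,0.05,-16,0,0,0,0.05,-16,0,0,0],
)

```text
time: 14.47
tool_pos: [0.5646, -0.3472, 0.2054]
tool_rot: [0.707, 0.027, 0.706, -0.028]
contact_force: [0.2, -0.6, -1.1]
gripper_width: 0.225
```

```bash
python3 - <<'E'
from h import *
plan([.5425,.0175,.205],.272)
f=imaging.grab_frame("scene");np.save("pics/s15.npy",f);crop(f,80,200,280,400,3,"pics/s15.png")
E
```

```text
pos [ 0.5646 -0.3472  0.2054] psi 1.492 q [-0.663  0.16   1.555 -0.     1.424 -2.156] F [ 0.2 -0.6 -1.1] w 0.225 t 14.47
 shift cm [-0.04 36.18 -5.07] twist(mod pi) 1.2200471800477954
```

View pics/s15.png

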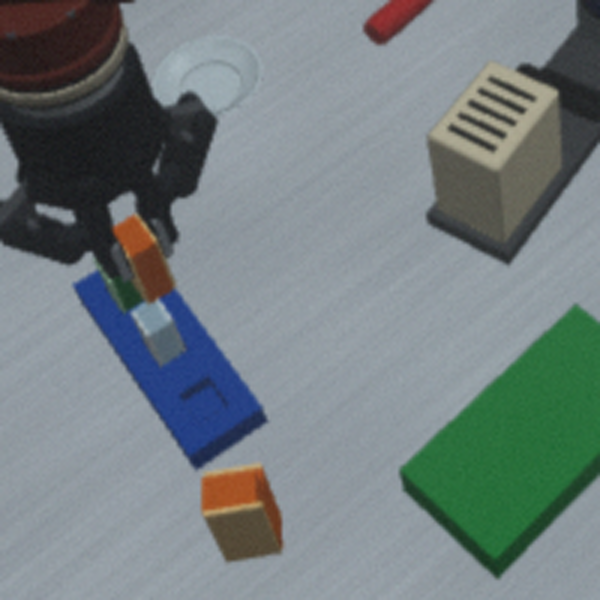

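Cell lifted out cleanly. Travel to the photometer at height with the turn.

Request:
carry_out(
  moves=[0.05,0,2.5,-0.4,0.11,0.05,0,6,-0.9,0.22,0.05,0,9.5,-1.4,0.33,0.05,0,13,-1.9,0.44,0.05,0,16.5,-2.4,0.55,0.05,0,20,-2.9,0.66,0.05,0,23.5,-3.4,0.77,0.05,0,27,-3.9,0.88,0.05,0,30.5,-4.4,0.99,0.05,0,33.5,-4.7,1.08,0.05,0,35.5,-5,1.16,0.05,0,36.2,-5.1,1.22],
)

```text
time: 15.52
tool_pos: [0.5399, 0.0212, 0.2006]
tool_rot: [0.561, 0.427, 0.565, -0.428]
contact_force: [0.5, -0.3, -0.0]
gripper_width: 0.222
```

Request:
carry_out(
  moves=[0.05,0,0,0,0,0.05,0,0,0,0,0.05,0,0,0,0],
)

```text
time: 15.77
tool_pos: [0.5411, 0.0176, 0.2019]
tool_rot: [0.563, 0.427, 0.564, -0.428]
contact_force: [-1.0, -0.1, -0.5]
gripper_width: 0.219
```

```bash
python3 - <<'E'
from h import *
plan([.5425,.0175,.093],.272)
c=imaging.camera_info("wrist");f=imaging.grab_frame("wrist");np.save("pics/w16.npy",f);np.savez("pics/w16c.npz",**c);cv2.imwrite("pics/w16.png",f[:,:,::-1])
E
```

```text
pos [0.5411 0.0176 0.2019] psi 0.2728 q [-0.105 -0.12   1.845 -0.     1.419 -0.377] F [-1.  -0.1 -0.5] w 0.219 t 15.77
 shift cm [10.89  0.16  0.05] twist(mod pi) 0.0007570906671339195
```

View pics/w16.png

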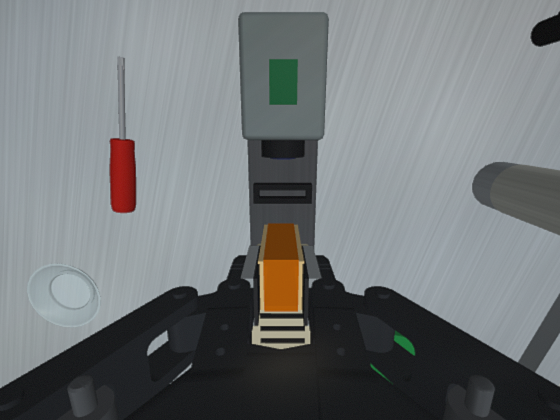

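```bash
python3 - <<'E'
from h import *
f=np.load("pics/w16.npy"); crop(f,220,0,350,220,3.5,"pics/w16z.png")
E
```

```text
(no output)
```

View pics/w16z.png

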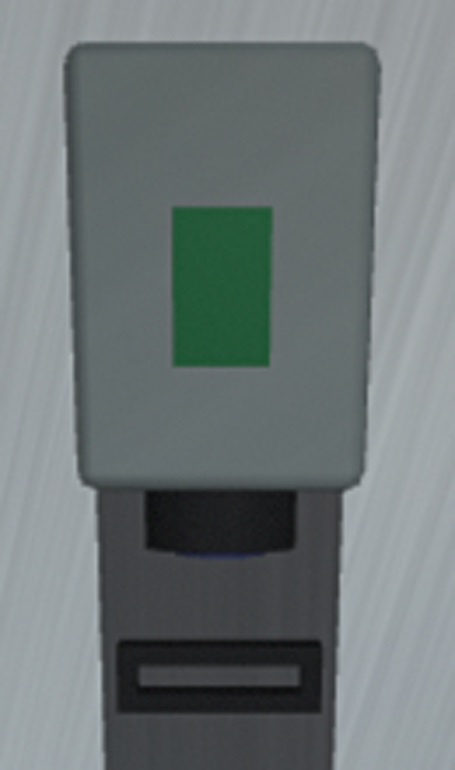

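```bash
python3 - <<'E'
from h import *
c=dict(np.load("pics/w16c.npz"));s=status.state();R=toolR(s)
o=lambda p:(220+(p[0]+.5)/3.5-.5,(p[1]+.5)/3.5-.5)
def g(n,ps,z):
    X=np.array([onz(c,*o(p),z) for p in ps]);T=((X-s["tool_pos"])@R*1000)
    print(n,"world mean",X.mean(0).round(4),"tool",T.round(1)[:,1:].tolist(),"mean",T.mean(0).round(1))
g("det top",[(65,43),(380,43),(362,488),(80,488)],.11)
g("slot frame",[(118,642),(321,642),(321,712),(118,712)],.027)
g("slot",[(137,665),(301,665),(301,687),(137,687)],.027)
# base plate edges
g("base",[(98,500),(342,500),(334,770),(106,770)],.015)
# cell
g2=lambda u,v,z:((onz(c,u,v,z)-s["tool_pos"])@R*1000).round(1)
h=cv2.cvtColor(np.load("pics/w16.npy"),cv2.COLOR_RGB2HSV)
crop(np.load("pics/w16.npy"),240,210,325,330,6,"pics/w16c.png")
E
```

```text
det top world mean [0.5152 0.1149 0.11  ] tool [[-28.9, -142.3], [31.3, -142.3], [31.2, -59.6], [-28.8, -59.5]] mean [  92.3    1.2 -101. ]
slot frame world mean [0.5425 0.0176 0.027 ] tool [[-29.3, -10.7], [32.1, -10.8], [32.8, 11.0], [-29.8, 11.2]] mean [175.3   1.5   0.2]
slot world mean [0.5422 0.0179 0.027 ] tool [[-23.6, -3.6], [26.3, -3.7], [26.4, 3.2], [-23.8, 3.3]] mean [175.3   1.3  -0.2]
base world mean [0.5401 0.0266 0.015 ] tool [[-35.4, -52.0], [38.4, -52.1], [38.9, 33.6], [-35.3, 33.8]] mean [187.3   1.6  -9.2]
```

View pics/w16c.png

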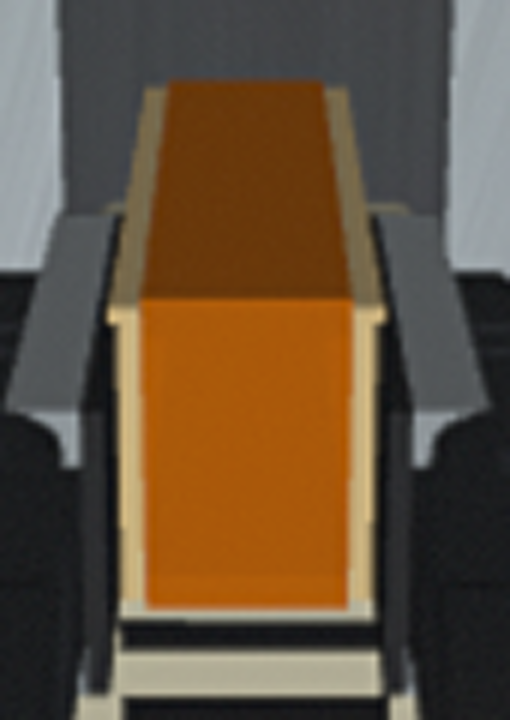

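```bash
python3 - <<'E'
from h import *
c=dict(np.load("pics/w16c.npz"));s=status.state();R=toolR(s)
o=lambda p:(240+(p[0]+.5)/6-.5,210+(p[1]+.5)/6-.5)
def at(p,tx):
    O,d=ray(c,*o(p)); O=R.T@(O-s["tool_pos"]);d=R.T@d; return ((O+d*(tx-O[0])/d[0])*1000).round(1)
for p in [(107,310),(387,310),(378,605),(118,605)]: print("top",at(p,-.0163))
for p in [(143,87),(350,87)]: print("bot front",at(p,.0337))
E
```

```text
top [-16.3 -10.3 -12.5]
top [-16.3  10.  -12.5]
top [-16.3   9.8  12. ]
top [-16.3 -10.   12.1]
bot front [ 33.7 -10.5 -12.6]
bot front [ 33.7  10.  -12.7]
```

Request:
carry_out(
  moves=[0.05,1,0.15,0.03,0,0.05,3,0.15,0.03,0,0.05,5,0.15,0.03,0,0.05,7,0.15,0.03,0,0.05,9,0.15,0.03,0,0.05,10,0.15,0.03,0,0.05,10.6,0.15,0.03,0,0.05,10.8,0.15,0.03,0,0.05,10.8,0.15,0.03,0,0.05,10.8,0.15,0.03,0],
)

```text
time: 16.65
tool_pos: [0.5441, 0.0181, 0.0965]
tool_rot: [0.564, 0.428, 0.563, -0.427]
contact_force: [-0.7, -0.5, -0.8]
gripper_width: 0.22
```

```bash
python3 - <<'E'
from h import *
plan([.5425,.0177,.0937],.2725)
for n,b,z in [("scene",(210,120,330,260),5),("side",(215,150,355,270),5),("wrist",(0,0,560,420),1)]:
    c=imaging.camera_info(n);f=imaging.grab_frame(n);np.save(f"pics/{n}17.npy",f);np.savez(f"pics/{n}17c.npz",**c); crop(f,*b,z,f"pics/{n}17.png")
E
```

```text
pos [0.5441 0.0181 0.0965] psi 0.2718 q [-0.104 -0.007  1.922  0.     1.224 -0.375] F [-0.7 -0.5 -0.8] w 0.22 t 16.65
 shift cm [ 0.28 -0.17 -0.01] twist(mod pi) -0.0006504710794099644
```

View pics/scene17.png

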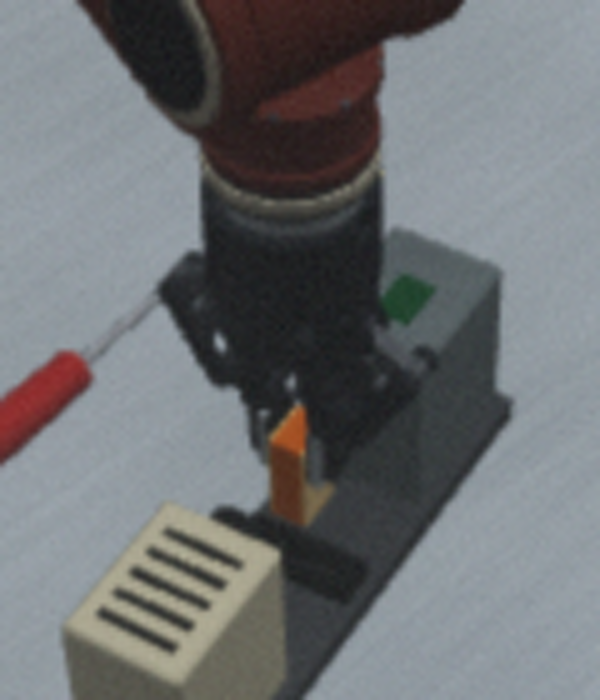

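View pics/side17.png

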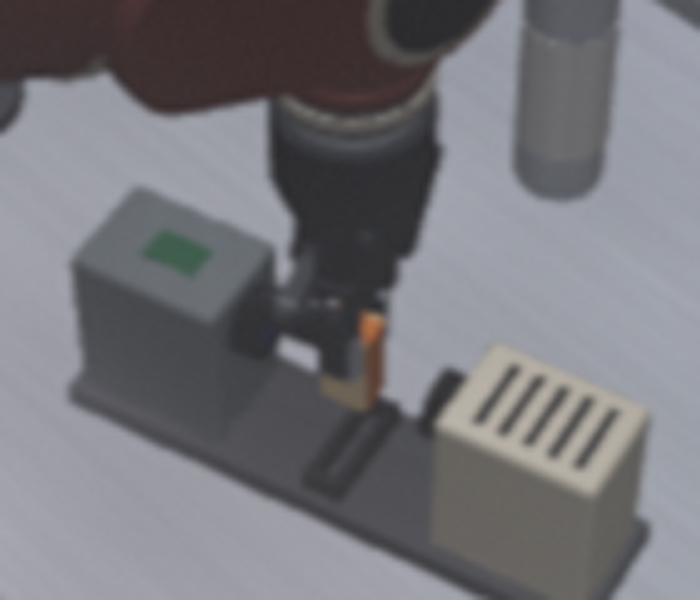

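View pics/wrist17.png

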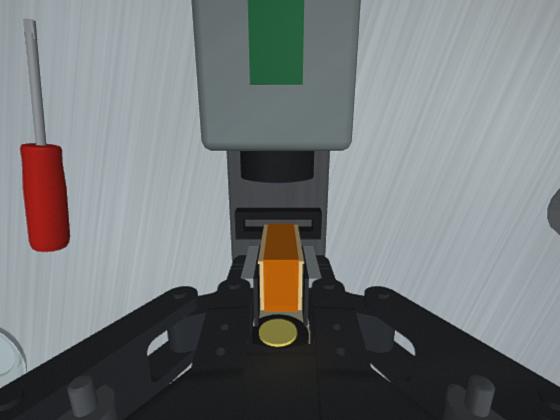

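Request:
carry_out(
  moves=[0.05,0.15,-0.08,0,0,0.05,0.27,-0.15,0,0,0.05,0.27,-0.15,0,0,0.05,0.27,-0.15,0,0,0.05,0.27,-0.15,0,0,0.05,0.27,-0.15,0,0],
)

```text
time: 17.3
tool_pos: [0.5418, 0.0179, 0.0926]
tool_rot: [0.563, 0.428, 0.563, -0.428]
contact_force: [-0.7, -0.4, 0.1]
gripper_width: 0.222
```

```bash
python3 - <<'E'
from h import *
plan([.5425,.0177,.0937],.2725)
n="wrist";c=imaging.camera_info(n);f=imaging.grab_frame(n);np.save(f"pics/{n}18.npy",f);np.savez(f"pics/{n}18c.npz",**c); crop(f,190,100,370,350,2.4,f"pics/{n}18.png")
plan([.5425,.0177,.0937],.2725)
E
```

```text
pos [0.5418 0.0179 0.0926] psi 0.272 q [-0.104 -0.006  1.929  0.     1.218 -0.376] F [-0.7 -0.4  0.1] w 0.222 t 17.3
 shift cm [-0.11  0.07  0.04] twist(mod pi) -0.0004559301256727988
pos [0.5418 0.0179 0.0926] psi 0.272 q [-0.104 -0.006  1.929 -0.     1.218 -0.376] F [-0.4  0.4 -1.2] w 0.217 t 17.35
 shift cm [-0.11  0.07  0.04] twist(mod pi) -0.00048402047584650276
```

View pics/wrist18.png

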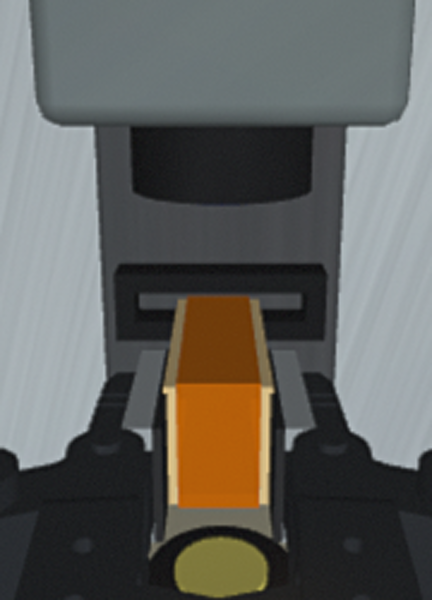

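```bash
python3 - <<'E'
from h import *
c=dict(np.load("pics/wrist18c.npz"));s=status.state();R=toolR(s)
o=lambda p:(190+(p[0]+.5)/2.4-.5,100+(p[1]+.5)/2.4-.5)
def at(p,z):
    return ((onz(c,*o(p),z)-s["tool_pos"])@R*1000).round(1)
for n,p,z in [("frame",(116,272),.027),("frame",(326,272),.027),("frame",(327,340),.027),("slot",(138,293),.027),("slot",(302,293),.027),("slot",(302,309),.027),("det",(45,122),.11),("det",(405,122),.11),
  ("celltop",(163,386),.109),("celltop",(273,386),.109),("celltopback",(168,505),.109),("celltopback",(270,505),.109)]: print(n,at(p,z))
E
```

```text
frame [ 65.6 -30.1  -9.7]
frame [65.6 31.5 -9.8]
frame [65.6 32.7 11.6]
slot [ 65.6 -23.8  -3.2]
slot [65.6 24.7 -3.3]
slot [65.6 24.8  1.7]
det [-17.4 -28.2 -59.6]
det [-17.4  30.1 -59.6]
celltop [-16.4 -10.1 -12.4]
celltop [-16.4   9.8 -12.4]
celltopback [-16.4  -9.7  12.4]
celltopback [-16.4   9.8  12.3]
```

Request:
carry_out(
  moves=[0.05,-0.1,0.08,0.05,0,0.05,-0.1,0.08,0.05,0,0.05,-0.1,0.08,0.05,0,0.05,-0.1,0.08,0.05,0,0.05,-0.1,0.08,0.05,0,0.05,-0.1,0.08,0.05,0,0.05,-0.1,0.08,0.05,0,0.05,-0.1,0.08,0.05,0,0.05,-0.1,0.08,0.05,0,0.05,-0.1,0.08,0.05,0,0.05,-0.1,0.08,0.05,0,0.05,-0.1,0.08,0.05,0],
)

```text
time: 18.35
tool_pos: [0.5427, 0.0176, 0.0936]
tool_rot: [0.563, 0.428, 0.563, -0.428]
contact_force: [-0.3, 0.2, -0.8]
gripper_width: 0.22
```

```bash
python3 - <<'E'
from h import *
plan([.5425,.0177,.0937],.2725)
f=imaging.grab_frame("scene");cv2.imwrite("pics/s19.png",f[:,:,::-1])
f=imaging.grab_frame("side");cv2.imwrite("pics/d19.png",f[:,:,::-1])
print(status.state()["joint_vel"].round(3))
E
```

```text
pos [0.5427 0.0176 0.0936] psi 0.272 q [-0.105 -0.005  1.926 -0.     1.22  -0.377] F [-0.3  0.2 -0.8] w 0.22 t 18.35
 shift cm [-0.01 -0.01 -0.01] twist(mod pi) -0.0004675434720011751
[ 0.    -0.002  0.    -0.     0.001  0.001]
```

View pics/s19.png

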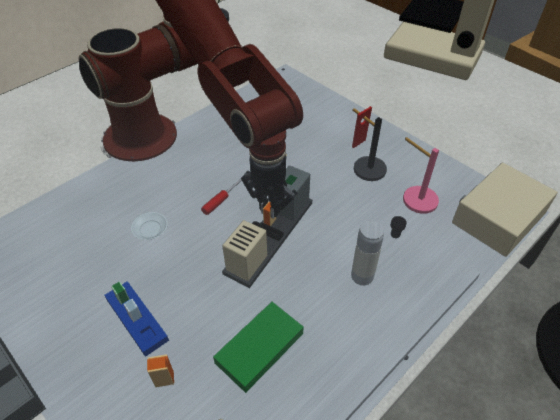

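View pics/d19.png

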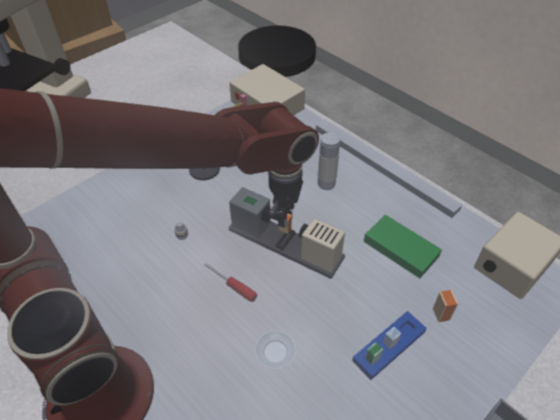

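All in place: plate on the black stand's peg at scene (362,128), bystanders unmoved, cell held in mid-gap at (268,212). Handing in.

```bash
python3 -c "
from plant import workorder
print(workorder.job_done())"
```

```text
the job is handed in; nothing more can be done
None
```

The job is handed in, done in the order asked: the red plate hangs on the black stand's peg, and the amber cell is held upright in the middle of the light path. It took about 18 s of the 67 s allowed.

- **Plate:** I pulled it straight up out of its slot, threaded its eye about 37 mm onto the peg, lowered it until it touched, and let go. It was still hanging there in the last scene picture.
- **Cell:** I lifted the smaller amber cell out of the rack by its frosted faces, with the pads about 0.3 mm off centre along its length and clear of the windows.
- **Last position check:** the arm was at (0.5427, 0.0176, 0.0936) m, within 0.2 mm of the target I had worked out. That puts the cell's centre at about 85 mm height. It is square to the light within about 0.003 rad, the arm was still, and the contact force was under 1 N, which is sensor noise.
- **Bystanders:** the ones I could see in the last scene and side pictures stood where they started. The side camera's view of the plate was blocked by the arm.

**What disagreed:** estimates of the beam's middle from the fixed cameras and the wrist camera differed by about 0.5 mm. My last wrist-camera measurement suggested up to about 1 mm of error. I took a value in between and did not measure again with the wrist camera after the final nudge. Before the plate was hung, the fixed and wrist cameras disagreed by about 3 mm on where the peg was, but that image was taken before the arm had settled. The next look showed the peg lined up with the eye.

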